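# Ready the archive repair desk: straightedge to the cover, glue jar braced and opened

## Task

A loose file cover is about to be glued. Lay the aluminium straightedge flat on the mat and flush against the long edge of the blue cover board that faces the robot, covering that whole edge, and let go of it; then stand the closed glue jar down in the square well of the wooden block so that it cannot turn, and unscrew its tight red cap until the threads let go. Finish while holding the cap level in the gripper just above the mouth of the open jar, clear of the jar, with the jar still down in the well, the straightedge still flush, and everything else on the desk left where it was.

Things in the scene. Friction and masses are not known exactly. Their poses are not given: they have to be found in the camera images.
- rule: Aluminium safety straightedge lying flat on the mat, loose, 220 g: plate 44 wide (x) x 240 long (y) x 4 thick, with a black-striped grip rib 12 wide standing along the middle of its whole length, top of the rib 24 above the underside. Origin: centre of the underside, z up. Both long edges are alike.
- board: Blue file cover board lying on the mat, stuck down so that it does not move: 140 (x) x 200 (y) x 6 thick. Origin: centre of its underside; -x points roughly to the robot. A cream label patch on top.
- board_edge (a point): Middle of the board's robot-side long edge, at its underside (level with the mat's top, 3 above the desk). Axes as the board: the edge runs along y, -x points away from the board. With the straightedge flush, its origin lies 22 on the -x side of this point.
- jar: White square glue jar with a tan label, loose, 0.3 to 0.5 kg: body 62 x 62 x 56 high, flat shoulder at 56, then a round neck. Origin: centre of the underside, z up, x and y square to its faces; any of the four ways round fits the well. It starts standing on the desk, cap tight, and can be lifted by the cap.
- jar_rim (a point): Centre of the jar's open mouth, level with the rim of the neck, 71.5 above the jar's origin; axes as the jar. Neck 41 outside diameter. A sprung rubber sealing ring on the rim pushes up under the cap with about 20 N (its top 2.5 above the rim when closed, 4.5 when open).
- cap: Red ribbed round cap, 56 in diameter (57 over the ribs), 17 high, loose, 30 g, held on by three lugs under the neck's threads. Origin: centre of its lower rim, z up; closed, it sits 60 above the jar's origin, its top at 77. Until the lugs let go, lifting it lifts the jar; then the sealing ring pushes it up about 2 and it lifts straight off.
- cap_top (a point): Centre of the cap's top, 17 above its origin; axes as the cap. It unscrews anticlockwise seen from above, staying level, against about 0.4 to 0.6 N m (a grip under 10 N slips on it; 20 N holds). Its yaw relative to the jar starts between -0.38 and -0.12 rad; the lugs let go at +0.71 rad, and at +1.14 rad it meets the next thread's stop.
- block: Wooden bench block fixed to the desk, 130 (x) x 190 (y) x 36 high, with the square jar well and a black tray of paper clips beside it. Origin: centre of its underside.
- well_floor (a point): Centre of the floor of the square well, 10 above the desk, 35 on the block's +y side of its centre; axes as the block. The well is 68 x 68, square to the block, 26 deep, its top 8 flaring to 80 x 80. The jar stands on this floor when home, and can then turn only about 0.1 rad either way.
- weight: Brass paperweight on the board, 42 diameter, 36 high. Origin: centre of underside. Bystander.
- stamp: Black and grey office stamp, 40 x 56 x 82 high. Origin: centre of underside. Bystander; it, the jar and the tape swap places.
- tape: Tan roll of tape lying flat, 84 diameter, 24 high. Origin: centre of underside. Bystander.
- stapler: Blue and black stapler, 150 long (x) x 38 x 58 high. Origin: centre of underside. Bystander.
- pencup: Dark pen cup, 80 diameter, 100 high, pens to 162. Origin: centre of underside. Bystander.
- calculator: Dark grey calculator, 150 (x) x 105 x 18 high. Origin: centre of underside. Bystander.
- folder_bone: Cream bone folder lying on the mat, 150 (x) x 22 x 5. Origin: centre of underside. Bystander.
There are look-alikes about, which are no part of the job. Of the things that look like the jar, the larger one is meant. Of the things shaped like the board, the blue one is meant.

How it is judged:
By the outcome, as a careful person would: the job done as asked, in the order asked, and still so for the second after the job is handed in, while the arm keeps its last pose, push and grip.
It also fails if it takes over 58 s, if anything falls off the work surface, if the arm or the gripper's body presses on something with over 40 N, if the wrist force passes 120 N, or if a joint passes its speed limit or range.

## Robot

A 6-joint arm with a two-finger parallel gripper is mounted at the origin on the work surface. World frame = base frame: x ahead of the robot, y to its left, z up, the work surface at z = 0. Lengths are in m, angles in rad, forces in N, time in s.
With the tool pointing down it reaches from about 0.375 to 0.825 m from the base axis. Payload 5.5 kg.
Tool frame: the origin (TCP) lies midway between the tips of the shut fingers; the grasp point (between the pads) lies 19 mm behind it; z points along the fingers, y is the line along which they close (so a half turn about z gives the same grasp; the last joint's range is limited). The gripper opens to 85 mm and grips with 20 to 120 N. Pads are 22 mm wide; open, the fingers measure 114 mm over their backs; the gripper's body (76 mm by 85 mm) begins 54 mm behind the grasp point. The pads swing forward as they close: fully open they stand 13 mm farther back than shut.
Start: joints at [1.192, 0.314, -0.047, 1.21, 0, 1.571], TCP at [0.222, 0.557, 0.231] pointing down, gripper open.
Joint ranges: [-2.67, 2.67], [-0.69, 1.73], [-1.03, 1.25], [-2.08, 2.16], [-1.42, 1.45], [-3.14, 3.14]. Speed limits (rad/s): [2.39, 2.39, 3.01, 3.14, 3.14, 3.14].

## Interface

Orientations are given as a unit quaternion [x, y, z, w].
In Python, from workcell import telemetry, snapshot, calibration, arm gives the robot as it stands.
- The arm moves only by the tool play_rows, never from a script. Its argument "moves" is one flat list of numbers, 7 for each row, row after row: the shift along the world's x, y, z scaled (see below), then the turn, a rotation vector about the world's x, y, z scaled (see below), then the opening, from 0 (shut) to 1 (fully open). A call has 1 to 12 rows; each row is the pose to reach, as a shift and turn from the pose commanded when the call began, turning the shorter way round; what a row does not reach only later rows make up. The controller multiplies each number of a shift by 800 mm and each number of a turn by 2 pi rad. A row lasts 1/12 s, in which the tool goes at most 41.7 mm and 7.16 degrees, less where a joint would pass 70% of its speed; a pose out of reach is approached as far as the arm can. A call with a number of a shift or a turn outside -1 to 1 is refused whole. A call with a gripper value outside its range is refused whole. The fingers move at their own pace and stop on an object; "grip_force" is the grip in N (left out, the last holds). Time passes only in rows, so rows that repeat a pose let the fingers close. It gives the time, the measured TCP pose, the force, the opening and the grip force at its end, in the units of the state.
- telemetry.sense(): the state, without advancing time (a new reading comes with each control period).
- snapshot(name): name is "side" or "top" or "wrist"; returns the picture (400x640x3 uint8, blue, green, red); there is no depth.
- calibration(name): a dict with "fx", "fy", "cx", "cy" (pixels), "dist" ([k1, k2, p1, p2, k3] as OpenCV has them; the pictures are not rectified), "R" (3x3) and "t" (3): a world point X has camera coordinates R X + t. Camera axes: x right, y down, z forward; pixel columns grow to the right and rows downward; lengths in m; the calibration is good to about 2 mm. A picture is of the moment at which its call begins: read the wrist's pose just before it. calibration takes no time and is no camera call; for the wrist camera it gives the pose at the moment of the call.
- arm.job_done(): hands the job in; it is judged then, once.
The state is a dict: "clock": time; "qpos": joint angles; "dq": joint speeds; "tau": joint torques, N m; "ee_pos": TCP position; "orientation": TCP orientation; "force": force on the tool from outside, world axes, zero at the start; "torque": the same for the moment, N m; "width": finger opening in m; "finger_force": force on a finger pad.
Only numpy, scipy, OpenCV 4.12 (cv2) and the standard library are available. Lean on these libraries where they do the work, as an engineer would, in place of code of your own. Each camera call takes 0.05 s, during which the arm holds its last target. There are 200 camera calls.

## Working session

There is one attempt and no reset: what is moved stays moved. The work goes in short steps, Python scripts to look and compute and a tool call to move; the robot and the scene stay as the last step left them, time stands still between calls to the robot, and variables do not carry over. Pictures are saved under pics/ and viewed, at most 10 in all, crops included, and the job is handed in when it is done.

Besides the shell and the picture viewer there is one more tool, called after "Request:" as name(argument=value, ...), one argument or row to a line, values as JSON. play_rows: Moves the arm, as the interface text tells. Its arguments: {"type":"object","properties":{"moves":{"type":"array","items":{"type":"number"}},"grip_force":{"type":"number"}},"required":["moves"]}

```bash
mkdir -p pics; python3 - <<'E'
from workcell import telemetry, snapshot, calibration
import cv2
for n in("top","side"):
    cv2.imwrite(f"pics/{n}0.png",snapshot(n)); c=calibration(n); print(n,c)
s=telemetry.sense();print(s)
E
```

```text
top {'fx': 390.78575111830264, 'fy': 390.78575111830264, 'cx': 316.0851065235038, 'cy': 198.11589114896637, 'dist': array([0.00582424, 0.        , 0.        , 0.        , 0.        ]), 'R': array([[-0.01943514, -0.99976726,  0.00936465],
       [-0.99859639,  0.01894911, -0.04945882],
       [ 0.04926985, -0.01031274, -0.99873226]]), 't': array([-0.03113459,  0.49439858,  1.15487694])}
side {'fx': 413.5688444242573, 'fy': 413.5688444242573, 'cx': 325.8573451090072, 'cy': 196.7865002651586, 'dist': array([-0.09554565,  0.        ,  0.        ,  0.        ,  0.        ]), 'R': array([[ 8.24057433e-01, -5.66506264e-01,  4.72397952e-06],
       [-3.20422855e-01, -4.66103815e-01, -8.24667465e-01],
       [ 4.67181487e-01,  6.79571840e-01, -5.65617867e-01]]), 't': array([-0.4010755 ,  0.19363154,  0.97143777])}
{'clock': 0.1, 'qpos': array([ 1.19199188e+00,  3.14137836e-01, -4.79594069e-02,  1.21020845e+00,
        2.26705660e-05,  1.57077750e+00]), 'dq': array([-8.35838421e-04, -3.32237899e-03,  4.04368574e-03, -8.15921990e-05,
       -8.49266558e-04, -1.55724873e-04]), 'tau': array([-1.83728234e-04, -5.40766168e+01,  3.40540409e+01,  1.11533384e-02,
        1.51529562e-06, -7.98928454e-06]), 'ee_pos': array([0.22168923, 0.55699049, 0.23053989]), 'orientation': array([ 1.88262551e-01,  9.82118446e-01, -7.39051171e-04, -1.53225041e-04]), 'force': array([-0.14705405,  0.15123674,  0.1870856 ]), 'torque': array([9.54756518e-05, 4.55019253e-02, 5.17278527e-03]), 'finger_force': 0.0, 'width': 0.08502808953063118}
```

View pics/top0.png

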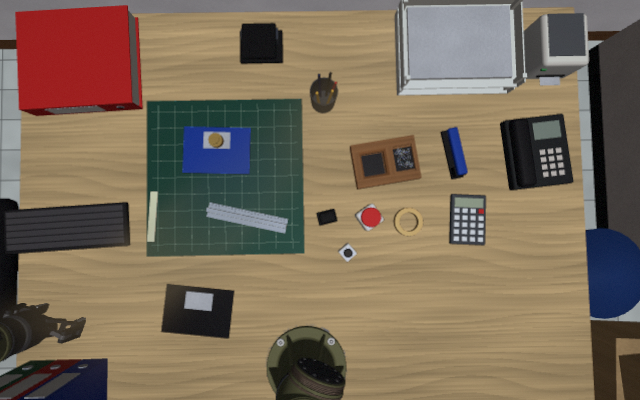

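View pics/side0.png

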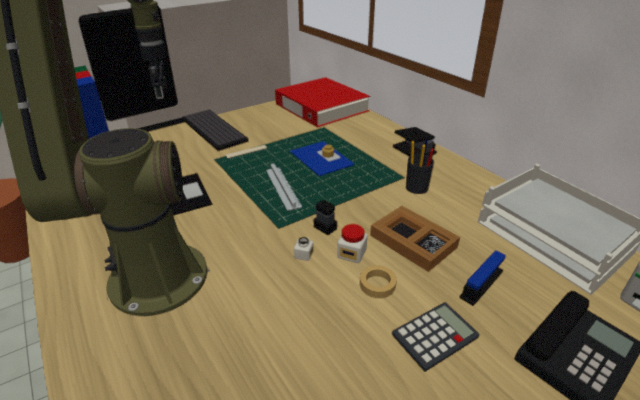

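The top view shows the rule at about (247,218), the blue board at (217,150), the large jar at (370,217) and the small decoy at (347,253). The block is at (386,162) with its well at (373,165). The stamp is at (327,216), the tape at (408,222) and a black look-alike board at (198,311). The side view agrees.

```bash
cat > h.py <<'E'
import numpy as np, cv2
from workcell import telemetry, snapshot, calibration
def cast(c,px,z):
    K=np.array([[c['fx'],0,c['cx']],[0,c['fy'],c['cy']],[0,0,1]])
    u=cv2.undistortPoints(np.float64(px).reshape(-1,1,2),K,c['dist']).reshape(-1,2)
    d=np.c_[u,np.ones(len(u))]@c['R']; o=-c['R'].T@c['t']
    return o[:2]+(z-o[2])/d[:,2:]*d[:,:2]
def proj(c,X):
    K=np.array([[c['fx'],0,c['cx']],[0,c['fy'],c['cy']],[0,0,1]])
    return cv2.projectPoints(np.float64(X).reshape(-1,3),cv2.Rodrigues(c['R'])[0],c['t'],K,c['dist'])[0].reshape(-1,2)
def blobs(m,amin):
    cs=cv2.findContours(m.astype(np.uint8),cv2.RETR_EXTERNAL,cv2.CHAIN_APPROX_NONE)[0]
    return [k.reshape(-1,2) for k in cs if cv2.contourArea(k)>amin]
def rect(c,k,z):
    P=cast(c,k,z); r=cv2.minAreaRect((P*1000).astype(np.float32)); return np.round(r[0],1),np.round(r[1],1),round(r[2],1)
E
python3 - <<'E'
from h import *
im=cv2.imread('pics/top0.png');c=calibration('top')
H,S,V=[a.astype(int) for a in cv2.split(cv2.cvtColor(im,cv2.COLOR_BGR2HSV))]
def box(m,x0,x1,y0,y1):
    o=np.zeros_like(m);o[y0:y1,x0:x1]=m[y0:y1,x0:x1];return o
def show(n,m,z,a=30):
    for k in blobs(m,a): print(n,rect(c,k,z))
show('board',box((H>105)&(H<130)&(S>120),160,270,110,190),.009,500)
show('rule',box((S<80)&(V>90),195,300,195,240),.007)
show('cap',box(((H<8)|(H>170))&(S>150),350,390,200,235),.077)
show('block',box((H<20)&(S>95)&(V<190),340,430,125,195),.036,300)
show('well',box(V<85,355,388,145,182),.02)
show('jar',box((S<40)&(V>140),350,390,200,235),.056,5)
print('HSV',[(p,H[p],S[p],V[p]) for p in [(140,360),(120,386),(165,373),(150,230),(218,247)]])
c=calibration('wrist'); print('wrist',-c['R'].T@c['t'],c['R'].round(3),c['fx'],c['cx'],c['cy'],c['dist'])
E
```

```text
board (array([645.2, 256.8]), array([201.6, 142.3]), 87.8)
rule (array([440.7, 169.1]), array([246.6,  58.3]), 74.0)
cap (array([ 435.2, -192.6]), array([52.5, 50.9]), 70.1)
block (array([ 596.8, -246.5]), array([136.7, 201.5]), 8.2)
well (array([ 592.3, -214.4]), array([67.9, 69.3]), 8.7)
jar (array([ 427.9, -228.3]), array([ 5.8, 11.5]), 88.4)
jar (array([ 423.6, -175.9]), array([60. , 21.3]), 27.7)
jar (array([ 467.3, -197.6]), array([23. ,  8.6]), 88.9)
HSV [((140, 360), np.int64(19), np.int64(91), np.int64(168)), ((120, 386), np.int64(20), np.int64(90), np.int64(170)), ((165, 373), np.int64(120), np.int64(6), np.int64(42)), ((150, 230), np.int64(113), np.int64(187), np.int64(134)), ((218, 247), np.int64(109), np.int64(33), np.int64(164))]
wrist [0.14845028 0.5878313  0.37305101] [[ 0.37   0.929 -0.001]
 [ 0.883 -0.351  0.312]
 [ 0.29  -0.116 -0.95 ]] 282.9080340509855 318.3134060421703 201.44015024249538 [-0.03286161  0.          0.          0.          0.        ]
```

Request:
play_rows(
  moves=[0.31,-0.434,0.025,0,0,-0.234,1,0.31,-0.434,0.025,0,0,-0.234,1,0.31,-0.434,0.025,0,0,-0.234,1,0.31,-0.434,0.025,0,0,-0.234,1,0.31,-0.434,0.025,0,0,-0.234,1,0.31,-0.434,0.025,0,0,-0.234,1,0.31,-0.434,0.025,0,0,-0.234,1,0.31,-0.434,0.025,0,0,-0.234,1,0.31,-0.434,0.025,0,0,-0.234,1,0.31,-0.434,0.025,0,0,-0.234,1,0.31,-0.434,0.025,0,0,-0.234,1,0.31,-0.434,0.025,0,0,-0.234,0.4],
)

```text
clock: 1.1
ee_pos: [0.4715, 0.2073, 0.2511]
orientation: [0.802, 0.598, -0.0, 0.0]
force: [0.3, 0.6, -0.4]
width: 0.0756
finger_force: 0.0
```

Request:
play_rows(
  moves=[0,0,0,0,0,0,0.4,0,0,0,0,0,0,0.4,0,0,0,0,0,0,0.4],
)

```text
clock: 1.35
ee_pos: [0.4695, 0.2106, 0.2511]
orientation: [0.797, 0.603, -0.0, -0.0]
force: [0.1, -0.1, -0.5]
width: 0.0388
finger_force: 0.0
```

```bash
cat >> h.py <<'E'
def wrist(name):
    c=calibration('wrist'); im=snapshot('wrist'); cv2.imwrite(f'pics/{name}.png',im); np.save(f'pics/{name}.npy',c,allow_pickle=True); return c,im
def load(name): return np.load(f'pics/{name}.npy',allow_pickle=True).item(),cv2.imread(f'pics/{name}.png')
def state():
    s=telemetry.sense(); q=s['orientation']; a=2*np.arctan2(q[1],q[0])
    print('t',round(s['clock'],2),'ee',s['ee_pos'].round(4),'yaw',round(np.degrees(a)-90,2),'q',q.round(3),'F',s['force'].round(1),'M',s['torque'].round(2),'w',round(s['width'],4),'ff',s['finger_force'],'qpos',s['qpos'].round(2))
E
python3 -c "
from h import *
wrist('w1');state()"
```

```text
t 1.4 ee [0.4694 0.2107 0.2511] yaw -15.77 q [ 0.797  0.603 -0.    -0.   ] F [ 0.5  0.1 -0.4] M [-0.02  0.05 -0.03] w 0.0345 ff 0.0 qpos [ 0.42  0.15 -0.22  1.21  0.    2.27]
```

View pics/w1.png

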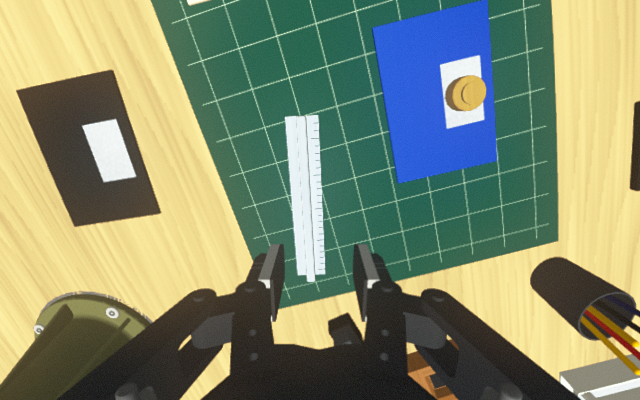

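The wrist view shows the rule running from (302,116) to (310,280), the blue board's robot-side edge from (373,28) to (398,182), and the weight at (466,93).

```bash
python3 - <<'E'
from h import *
c,im=load('w1')
H,S,V=[a.astype(int) for a in cv2.split(cv2.cvtColor(im,cv2.COLOR_BGR2HSV))]
def sides(k,z):  # line fit per side of quad, world
    P=cast(c,k,z)*1000; r=cv2.minAreaRect(P.astype(np.float32)); B=cv2.boxPoints(r)
    out=[]
    for i in range(4):
        a,b=B[i],B[(i+1)%4]; u=(b-a)/np.linalg.norm(b-a); n=np.array([-u[1],u[0]]); q=P-a; s=q@u; L=np.linalg.norm(b-a)
        m=(abs(q@n)<5)&(s>.08*L)&(s<.92*L)
        vx,vy,x,y=cv2.fitLine(P[m].astype(np.float32),cv2.DIST_HUBER,0,.01,.01).ravel()
        out.append((L.round(1),m.sum(),np.degrees(np.arctan2(vy,vx)).round(2)%180,(round(float(x),1),round(float(y),1)), (B[i].round(1),B[(i+1)%4].round(1))))
    return r,out
m=(H>105)&(H<130)&(S>140)&(V>80); m[:,:340]=0
k=max(blobs(m,500),key=len); r,o=sides(k,.009); print('board',r); [print(x) for x in o]
m=(S<60)&(V>110); m[:100]=0; m[290:]=0; m[:,:275]=0; m[:,332:]=0
k=max(blobs(m,500),key=len); r,o=sides(k,.007); print('rule',r); [print(x) for x in o]
E
```

```text
board ((645.7405395507812, 259.95355224609375), (199.84645080566406, 140.3812255859375), 87.81026458740234)
(np.float32(140.4), np.int64(84), np.float32(177.71), (652.7, 160.6), (array([571.8, 162.8], dtype=float32), array([712.1, 157.4], dtype=float32)))
(np.float32(199.8), np.int64(136), np.float32(87.71), (715.3, 260.5), (array([712.1, 157.4], dtype=float32), array([719.7, 357.1], dtype=float32)))
(np.float32(140.4), np.int64(97), np.float32(177.94), (663.6, 358.7), (array([719.7, 357.1], dtype=float32), array([579.4, 362.5], dtype=float32)))
(np.float32(199.8), np.int64(131), np.float32(87.84), (576.4, 265.8), (array([579.4, 362.5], dtype=float32), array([571.8, 162.8], dtype=float32)))
rule ((438.49542236328125, 164.64804077148438), (252.79232788085938, 50.13084411621094), 77.55352020263672)
(np.float32(50.1), np.int64(12), np.float32(160.47), (410.0, 42.4), (array([386.8,  46.6], dtype=float32), array([435.7,  35.8], dtype=float32)))
(np.float32(252.8), np.int64(140), np.float32(76.85), (462.4, 165.3), (array([435.7,  35.8], dtype=float32), array([490.2, 282.7], dtype=float32)))
(np.float32(50.1), np.int64(33), np.float32(167.23), (466.4, 287.3), (array([490.2, 282.7], dtype=float32), array([441.3, 293.5], dtype=float32)))
(np.float32(252.8), np.int64(108), np.float32(77.0), (414.5, 153.8), (array([441.3, 293.5], dtype=float32), array([386.8,  46.6], dtype=float32)))
```

Request:
play_rows(
  moves=[-0.0355,-0.051,-0.05,0,0,0.0075,0.4,-0.0355,-0.051,-0.1,0,0,0.0075,0.4,-0.0355,-0.051,-0.15,0,0,0.0075,0.4,-0.0355,-0.051,-0.2,0,0,0.0075,0.4,-0.0355,-0.051,-0.24,0,0,0.0075,0.4,-0.0355,-0.051,-0.27,0,0,0.0075,0.4,-0.0355,-0.051,-0.29,0,0,0.0075,0.4,-0.0355,-0.051,-0.3,0,0,0.0075,0.4,-0.0355,-0.051,-0.3,0,0,0.0075,0.4,-0.0355,-0.051,-0.3,0,0,0.0075,0.4],
)

```text
clock: 2.23
ee_pos: [0.4417, 0.17, 0.0117]
orientation: [0.783, 0.621, 0.0, 0.0]
force: [0.9, -0.0, 0.3]
width: 0.0341
finger_force: 0.0
```

Request:
play_rows(
  moves=[0,0,0,0,0,0,0,0,0,0,0,0,0,0,0,0,0,0,0,0,0,0,0,0,0,0,0,0],
  grip_force=50,
)

```text
clock: 2.57
ee_pos: [0.4428, 0.1702, 0.0129]
orientation: [0.784, 0.621, 0.001, 0.0]
force: [-0.3, 0.9, 6.9]
width: 0.0107
finger_force: 51.3
```

```bash
python3 -c "
from h import *
state()"
```

```text
t 2.57 ee [0.4428 0.1702 0.0129] yaw -13.23 q [0.784 0.621 0.001 0.   ] F [-0.3  0.9  6.9] M [0.1  0.32 0.02] w 0.0107 ff 51.33373975753784 qpos [ 0.37  0.29 -0.64  0.64  0.    2.17]
```

Request:
play_rows(
  moves=[0,0,0.03,0,0,0,0,0.03,0.027,0.0375,0,0,0.007,0,0.065,0.058,0.0375,0,0,0.015,0,0.1,0.09,0.0375,0,0,0.023,0,0.128,0.116,0.0375,0,0,0.0306,0,0.128,0.116,0.0375,0,0,0.0306,0,0.128,0.116,0.02,0,0,0.0306,0,0.128,0.116,0.01,0,0,0.0306,0,0.128,0.116,0.005,0,0,0.0306,0,0.128,0.116,0.002,0,0,0.0306,0,0.128,0.116,0.002,0,0,0.0306,0],
)

```text
clock: 3.48
ee_pos: [0.543, 0.2617, 0.0131]
orientation: [0.721, 0.693, -0.001, -0.0]
force: [-1.1, -0.7, -1.7]
width: 0.0106
finger_force: 50.3
```

```bash
python3 -c "
from h import *
state();wrist('w2')"
```

```text
t 3.48 ee [0.543  0.2617 0.0131] yaw -2.25 q [ 0.721  0.693 -0.001 -0.   ] F [-1.1 -0.7 -1.7] M [-0.01  0.   -0.01] w 0.0106 ff 50.33524453639984 qpos [ 0.45  0.49 -0.32  0.76  0.    2.06]
```

View pics/w2.png

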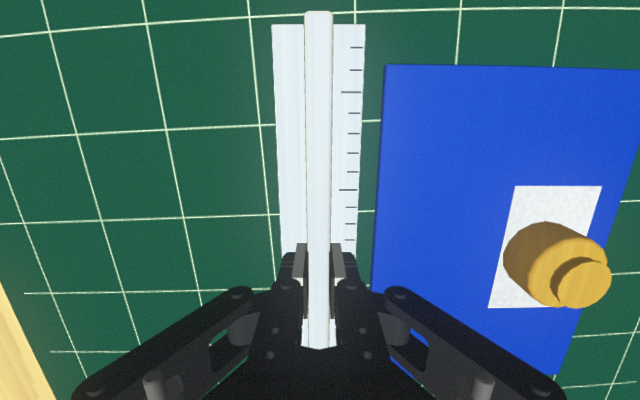

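The rule lies parallel to the board edge with a gap of about 10 mm (plate edge at column 360, board edge at about 378). Next I lower it fully and slide it up to contact.

Request:
play_rows(
  moves=[0,0,-0.0015,0,0,0,0,0.004,0,-0.0015,0,0,0,0,0.008,0,-0.0015,0,0,0,0,0.0105,-0.0005,-0.0015,0,0,0,0,0.0115,-0.0005,-0.0015,0,0,0,0,0.0125,-0.0005,-0.0015,0,0,0,0],
)

```text
clock: 4.03
ee_pos: [0.5531, 0.2622, 0.0129]
orientation: [0.721, 0.693, 0.0, -0.001]
force: [-7.8, 0.1, 10.9]
width: 0.0104
finger_force: 52.0
```

```bash
python3 -c "
from h import *
state()"
```

```text
t 4.03 ee [0.5531 0.2622 0.0129] yaw -2.22 q [ 0.721  0.693  0.    -0.001] F [-7.8  0.1 10.9] M [-0.01  1.54 -0.  ] w 0.0104 ff 52.01501727104187 qpos [ 0.44  0.5  -0.3   0.77  0.    2.05]
```

Request:
play_rows(
  moves=[0,0,0.001,0,0,0,0,0.001,0,0.001,0,0,0,0,0.002,0,0.001,0,0,0,0,0.002,0,0.001,0,0,0,0],
)

```text
clock: 4.37
ee_pos: [0.5532, 0.2621, 0.0129]
orientation: [0.721, 0.693, -0.001, -0.002]
force: [-8.6, 0.6, 9.4]
width: 0.0104
finger_force: 51.7
```

```bash
python3 -c "
from h import *
state()"
```

```text
t 4.37 ee [0.5532 0.2621 0.0129] yaw -2.19 q [ 0.721  0.693 -0.001 -0.002] F [-8.6  0.6  9.4] M [ 0.15  1.97 -0.  ] w 0.0104 ff 51.71055257320404 qpos [ 0.44  0.5  -0.3   0.77  0.    2.05]
```

Request:
play_rows(
  moves=[0,0,0.0015,0,0,0,0.2,0,0,0.0015,0,0,0,0.2,0,0,0.0015,0,0,0,0.2],
)

```text
clock: 4.62
ee_pos: [0.5557, 0.2618, 0.0139]
orientation: [0.721, 0.693, 0.0, 0.0]
force: [-2.0, 0.1, 1.8]
width: 0.017
finger_force: 0.9
```

```bash
python3 -c "
from h import *
state()"
```

```text
t 4.62 ee [0.5557 0.2618 0.0139] yaw -2.23 q [0.721 0.693 0.    0.   ] F [-2.   0.1  1.8] M [0.   0.41 0.01] w 0.017 ff 0.9219804592430592 qpos [ 0.44  0.5  -0.29  0.77 -0.    2.05]
```

Request:
play_rows(
  moves=[0.0008,0,0,0,0,0,0.2,0.0008,0,0,0,0,0,0.2,-0.003,0,0,0,0,0,0.25,-0.003,0,0,0,0,0,0.25,-0.003,0,0.05,0,0,0,0.25,-0.003,0,0.1,0,0,0,0.25,-0.003,0,0.15,0,0,0,0.4,-0.003,0,0.2,0,0,0,0.5,-0.003,0,0.23,0,0,0,0.5,-0.003,0,0.23,0,0,0,0.5],
)

```text
clock: 5.45
ee_pos: [0.5571, 0.2634, 0.2048]
orientation: [0.721, 0.693, 0.005, 0.002]
force: [1.0, 1.1, 0.2]
width: 0.0427
finger_force: 0.0
```

```bash
python3 -c "
from h import *
state();wrist('w3')"
```

```text
t 5.45 ee [0.5571 0.2634 0.2048] yaw -2.24 q [0.721 0.693 0.005 0.002] F [1.  1.1 0.2] M [ 0.02 -0.12  0.03] w 0.0427 ff 0.0 qpos [ 0.44  0.34 -0.06  1.15 -0.    2.05]
```

View pics/w3.png

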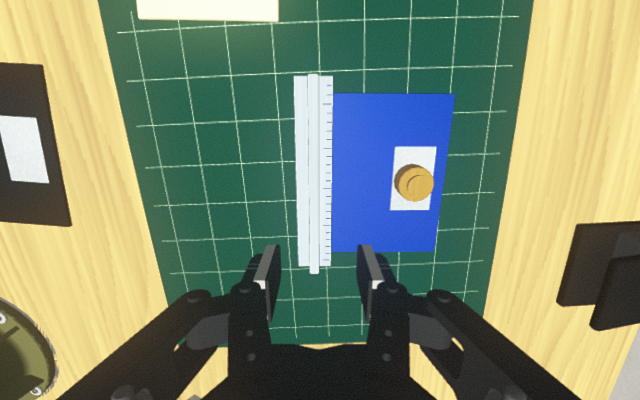

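The rule lies flush along the whole board edge: the seam runs down column 332 from row 94 to row 252, and the rule overhangs at both ends. Next is the jar and the well.

Request:
play_rows(
  moves=[-0.071,-0.667,0.019,0,0,0,0.6,-0.071,-0.667,0.019,0,0,0,0.6,-0.071,-0.667,0.019,0,0,0,0.6,-0.071,-0.667,0.019,0,0,0,0.6,-0.071,-0.667,0.019,0,0,0,0.6,-0.071,-0.667,0.019,0,0,0,0.6,-0.071,-0.667,0.019,0,0,0,0.6,-0.071,-0.667,0.019,0,0,0,0.6,-0.071,-0.667,0.019,0,0,0,0.6,-0.071,-0.667,0.019,0,0,0,0.6,-0.071,-0.667,0.019,0,0,0,0.6,-0.071,-0.667,0.019,0,0,0,0.6],
)

```text
clock: 6.5
ee_pos: [0.499, -0.2371, 0.2103]
orientation: [0.721, 0.693, -0.0, -0.001]
force: [1.0, 0.4, -0.3]
width: 0.0514
finger_force: 0.0
```

Request:
play_rows(
  moves=[-0.001,-0.042,0,0,0,0,0.5,-0.001,-0.042,0,0,0,0,0.5,-0.001,-0.042,0,0,0,0,0.5,-0.001,-0.042,0,0,0,0,0.5,-0.001,-0.042,0,0,0,0,0.5],
)

```text
clock: 6.92
ee_pos: [0.4991, -0.2675, 0.211]
orientation: [0.72, 0.694, -0.0, -0.001]
force: [0.1, -0.2, 0.1]
width: 0.0429
finger_force: 0.0
```

```bash
python3 -c "
from h import *
state();wrist('w4')"
```

```text
t 6.92 ee [ 0.4991 -0.2675  0.211 ] yaw -2.16 q [ 0.72   0.694 -0.    -0.001] F [ 0.1 -0.2  0.1] M [-0.03 -0.05 -0.  ] w 0.0429 ff 0.0 qpos [-0.49  0.26 -0.17  1.15  0.    1.12]
```

View pics/w4.png

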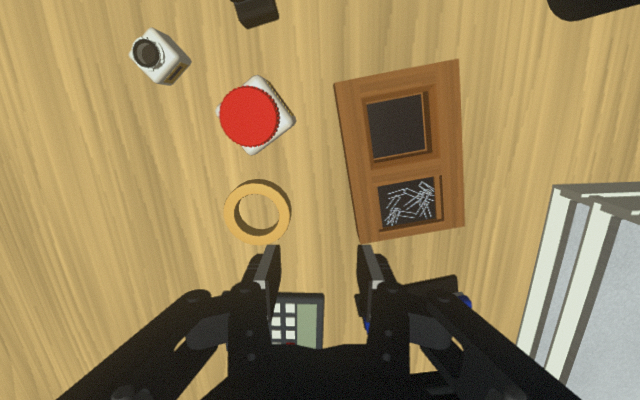

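The large jar's cap is at (250,115), with body corners at about (258,75), (295,117) and (253,154). The block spans (335–465, 60–242) with the well at about (398,125), and the tape sits at (258,212). I'll zoom in to tell shoulder edges from wall edges.

```bash
python3 - <<'E'
from h import *
c,im=load('w4')
H,S,V=[a.astype(int) for a in cv2.split(cv2.cvtColor(im,cv2.COLOR_BGR2HSV))]
a=cv2.resize(im[65:165,205:305],None,fx=4,fy=4,interpolation=cv2.INTER_CUBIC);b=cv2.resize(im[55:155,335:475],None,fx=2.8,fy=2.8);b=cv2.copyMakeBorder(b,0,120,0,0,0)
cv2.imwrite('pics/z4.png',np.hstack([a,b]))
m=((H<8)|(H>172))&(S>150);m[:,:200]=0;m[:,310:]=0;m[170:]=0
k=max(blobs(m,300),key=len)
for z in(.077,.069):
    P=cast(c,k,z)*1000;print('cap',cv2.minEnclosingCircle(P.astype(np.float32)),P.mean(0))
def edges(k,z):
    P=cast(c,k,z)*1000; print(cv2.minAreaRect(P.astype(np.float32)))
    A=cv2.approxPolyDP((P*10).astype(np.int32).reshape(-1,1,2),60,True).reshape(-1,2)/10; print(A)
print([(p,H[p],S[p],V[p]) for p in [(100,350),(100,325),(100,445),(180,450),(230,380)]])
m=(S>100)&(H<20);m[:50]=0;m[250:]=0;m[:,:328]=0;m[:,475:]=0
m=cv2.morphologyEx(m.astype(np.uint8),cv2.MORPH_OPEN,np.ones((3,3)))
for k in blobs(m,1500): print('block');edges(k,.036)
E
```

```text
cap ((437.46136474609375, -190.78919982910156), 28.076292037963867) [ 437.1954925  -190.31545666]
cap ((435.5551452636719, -190.9109344482422), 28.88840675354004) [ 435.28156522 -190.42342783]
[((100, 350), np.int64(16), np.int64(157), np.int64(145)), ((100, 325), np.int64(20), np.int64(116), np.int64(196)), ((100, 445), np.int64(16), np.int64(161), np.int64(149)), ((180, 450), np.int64(16), np.int64(159), np.int64(141)), ((230, 380), np.int64(12), np.int64(148), np.int64(79))]
block
((598.1510620117188, -244.68658447265625), (133.39698791503906, 191.87857055664062), 8.475997924804688)
[[ 648.5 -141.6]
 [ 519.3 -161.8]
 [ 548.9 -347.9]
 [ 676.5 -328.6]]
```

View pics/z4.png

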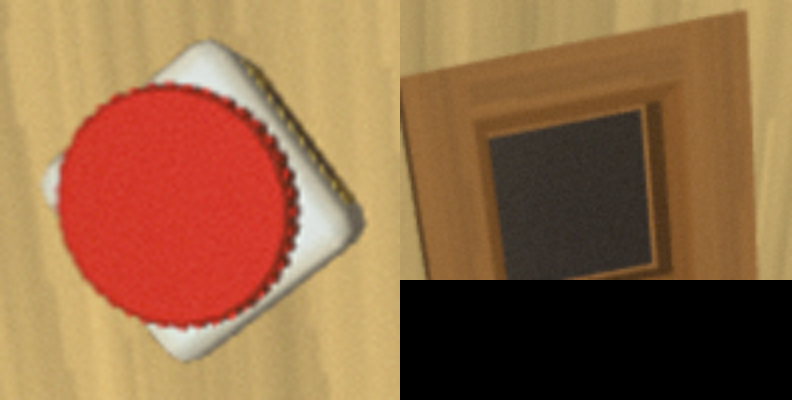

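The zoom shows the jar's shoulder edges at the right. The lower-right edge runs (295,121)–(251,155), the upper-right runs (265,79)–(292,114), and the well floor is dark.

```bash
python3 - <<'E'
from h import *
c,im=load('w4')
H,S,V=[a.astype(int) for a in cv2.split(cv2.cvtColor(im,cv2.COLOR_BGR2HSV))]
m=(V<75);m[:80]=0;m[165:]=0;m[:,355:]&=True;m[:,:355]=0;m[:,425:]=0
m=cv2.morphologyEx(m.astype(np.uint8),cv2.MORPH_OPEN,np.ones((5,5)))
for k in blobs(m,500):
    P=cast(c,k,.010)*1000;print(cv2.minAreaRect(P.astype(np.float32)))
for e in ([(290,125),(256,151.5)],[(265,78.75),(292.5,113.75)]):
    P=cast(c,e,.056)*1000;d=P[1]-P[0];print(P.round(1),np.degrees(np.arctan2(d[1],d[0]))%90)
# lower-right silhouette by white/wood boundary fit
w=((S<70)&(V>70)).astype(np.uint8);w[:,:210]=0;w[:,300:]=0;w[:65]=0;w[165:]=0
k=max(blobs(w,50),key=len);P=cast(c,k,.056)*1000
for (p,q) in ([(290,125),(256,151.5)],[(262,82),(290,118)]):
    p,q=np.array(p),np.array(q);u=(q-p)/np.linalg.norm(q-p);n=np.array([-u[1],u[0]]);s=(k-p)@u
    g=(abs((k-p)@n)<4)&(s>0)&(s<np.linalg.norm(q-p))
    vx,vy,x,y=cv2.fitLine(P[g].astype(np.float32),cv2.DIST_HUBER,0,.01,.01).ravel();n=np.array([-vy,vx])
    print(g.sum(),np.degrees(np.arctan2(vy,vx))%90,'dist to centre',(np.array([437.2,-190.5])-[x,y])@n)
E
```

```text
((594.1409301757812, -209.56227111816406), (62.189414978027344, 63.05030822753906), 8.36999225616455)
[[ 473.7 -200.8]
 [ 436.2 -226.3]] 34.21803052926424
[[ 452.2 -156. ]
 [ 477.  -189.9]] 36.13634337129303
58 33.210625 dist to centre 30.081259872462404
62 35.0394 dist to centre -29.448834295051537
```

Request:
play_rows(
  moves=[-0.04,0.05,0,0,0,0,1,-0.0776,0.0961,0,0,0,0,1,-0.0776,0.0961,0,0,0,0,1,-0.0776,0.0961,-0.03,0,0,0,1,-0.0776,0.0961,-0.07,0,0,0,1,-0.0776,0.0961,-0.11,0,0,0,1,-0.0776,0.0961,-0.15,0,0,0,1,-0.0776,0.0961,-0.18,0,0,0,1,-0.0776,0.0961,-0.193,0,0,0,1,-0.0776,0.0961,-0.196,0,0,0,1,-0.0776,0.0961,-0.196,0,0,0,1],
)

```text
clock: 7.88
ee_pos: [0.4373, -0.1912, 0.0552]
orientation: [0.72, 0.694, -0.0, -0.0]
force: [-0.3, -0.8, 0.2]
width: 0.0854
finger_force: 0.0
```

Request:
play_rows(
  moves=[0,0,0,0,0,0,0.5,0,0,0,0,0,0,0.5,0,0,0,0,0,0,0.5,0,0,0,0,0,0,0.5,0,0,0,0,0,0,0.5],
  grip_force=45,
)

```text
clock: 8.3
ee_pos: [0.4381, -0.1924, 0.0568]
orientation: [0.721, 0.693, 0.0, 0.001]
force: [-4.0, 0.3, 8.4]
width: 0.055
finger_force: 45.7
```

```bash
python3 -c "
from h import *
state()"
```

```text
t 8.3 ee [ 0.4381 -0.1924  0.0568] yaw -2.24 q [0.721 0.693 0.    0.001] F [-4.   0.3  8.4] M [ 0.17  0.65 -0.02] w 0.055 ff 45.68584218621254 qpos [-0.41  0.23 -0.58  0.75 -0.    1.2 ]
```

Request:
play_rows(
  moves=[0,0,0.02,0,0,0,0.5,0,0,0.05,0,0,0,0.5,0,0,0.08,0,0,-0.01,0.5,0.03,-0.005,0.08,0,0,-0.025,0.5,0.07,-0.01,0.08,0,0,-0.04,0.5,0.11,-0.015,0.08,0,0,-0.055,0.5,0.15,-0.02,0.08,0,0,-0.0717,0.5,0.18,-0.0222,0.08,0,0,-0.0717,0.5,0.195,-0.0222,0.08,0,0,-0.0717,0.5,0.195,-0.0222,0.08,0,0,-0.0717,0.5,0.195,-0.0222,0.08,0,0,-0.0717,0.5,0.195,-0.0222,0.08,0,0,-0.0717,0.5],
)

```text
clock: 9.3
ee_pos: [0.5921, -0.2094, 0.1188]
orientation: [0.857, 0.515, -0.001, -0.001]
force: [-0.3, 0.7, -3.9]
width: 0.0549
finger_force: 50.0
```

```bash
python3 -c "
from h import *
state();wrist('w5');cv2.imwrite('pics/side5.png',snapshot('side')[170:300,330:500].repeat(4,0).repeat(4,1))"
```

```text
t 9.3 ee [ 0.5921 -0.2094  0.1188] yaw -28.05 q [ 0.857  0.515 -0.001 -0.001] F [-0.3  0.7 -3.9] M [0.03 0.03 0.03] w 0.0549 ff 49.95429866015911 qpos [-0.34  0.43 -0.14  1.   -0.    1.72]
```

View pics/side5.png

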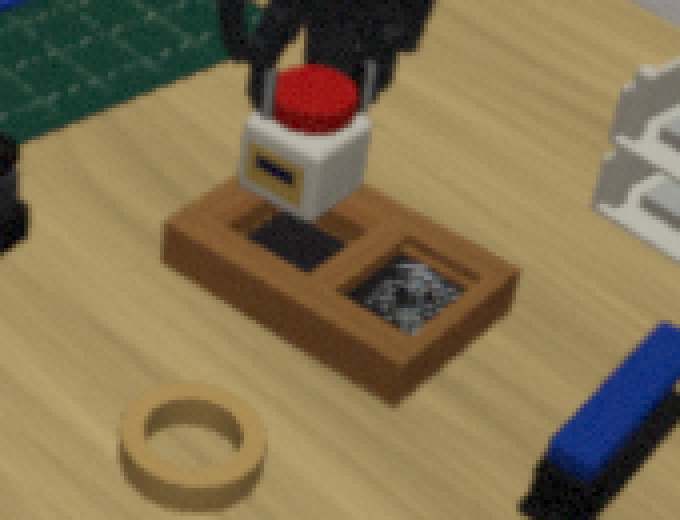

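Request:
play_rows(
  moves=[0.0025,-0.0003,0,0,0,0,0.5,0.0025,-0.0003,-0.015,0,0,0,0.5,0.0025,-0.0003,-0.03,0,0,0,0.5,0.0025,-0.0003,-0.036,0,0,0,0.5,0.0025,-0.0003,-0.04,0,0,0,0.5,0.0025,-0.0003,-0.044,0,0,0,0.5,0.0025,-0.0003,-0.048,0,0,0,0.5,0.0025,-0.0003,-0.048,0,0,0,0.5],
)

```text
clock: 10.07
ee_pos: [0.5949, -0.2097, 0.0799]
orientation: [0.857, 0.515, -0.0, -0.0]
force: [-0.3, -0.0, -4.9]
width: 0.0548
finger_force: 49.9
```

```bash
python3 -c "
from h import *
state()"
```

```text
t 10.07 ee [ 0.5949 -0.2097  0.0799] yaw -28.04 q [ 0.857  0.515 -0.    -0.   ] F [-0.3 -0.  -4.9] M [ 0.05  0.12 -0.  ] w 0.0548 ff 49.94231577962637 qpos [-0.34  0.47 -0.18  0.92 -0.    1.72]
```

Request:
play_rows(
  moves=[0,0,-0.005,0,0,0,0.5,0,0,-0.01,0,0,0,0.5,0,0,-0.014,0,0,0,0.5,0,0,-0.016,0,0,0,0.5,0,0,-0.017,0,0,0,0.5,0,0,-0.017,0,0,0,0.5],
)

```text
clock: 10.57
ee_pos: [0.5951, -0.2099, 0.0672]
orientation: [0.857, 0.515, -0.0, -0.0]
force: [-3.9, -0.5, -0.2]
width: 0.0548
finger_force: 50.2
```

```bash
python3 -c "
from h import *
state()"
```

```text
t 10.57 ee [ 0.5951 -0.2099  0.0672] yaw -28.04 q [ 0.857  0.515 -0.    -0.   ] F [-3.9 -0.5 -0.2] M [-0.1   0.67  0.01] w 0.0548 ff 50.24567361921072 qpos [-0.34  0.48 -0.2   0.9  -0.    1.72]
```

Request:
play_rows(
  moves=[-0.0005,0,-0.001,0,0,0.014,0.5,-0.0005,0,-0.001,0,0,0.028,0.5,-0.0005,0,-0.001,0,0,0.042,0.5,-0.0005,0,-0.001,0,0,0.056,0.5,-0.0005,0,-0.001,0,0,0.07,0.5,-0.0005,0,-0.001,0,0,0.084,0.5,-0.0005,0,-0.001,0,0,0.098,0.5,-0.0005,0,-0.001,0,0,0.11,0.5,-0.0005,0,-0.001,0,0,0.11,0.5],
)

```text
clock: 11.32
ee_pos: [0.5951, -0.2105, 0.0672]
orientation: [0.632, 0.775, -0.0, 0.001]
force: [-4.1, -1.7, 5.1]
width: 0.0548
finger_force: 50.8
```

```bash
python3 -c "
from h import *
state();wrist('w6')"
```

```text
t 11.32 ee [ 0.5951 -0.2105  0.0672] yaw 11.64 q [ 0.632  0.775 -0.     0.001] F [-4.1 -1.7  5.1] M [-0.28  1.03  0.  ] w 0.0548 ff 50.773865268565714 qpos [-0.34  0.48 -0.2   0.9  -0.    1.03]
```

Request:
play_rows(
  moves=[0,0,0,0,0,0.011,0.5,0,0,0,0,0,0.022,0.5],
)

```text
clock: 11.53
ee_pos: [0.595, -0.2105, 0.0673]
orientation: [0.577, 0.817, -0.0, 0.001]
force: [-6.3, -1.5, 7.6]
width: 0.0546
finger_force: 51.4
```

```bash
python3 -c "
from h import *
state()"
```

```text
t 11.53 ee [ 0.595  -0.2105  0.0673] yaw 19.47 q [ 0.577  0.817 -0.     0.001] F [-6.3 -1.5  7.6] M [-0.35  1.22 -0.36] w 0.0546 ff 51.44141495693475 qpos [-0.34  0.48 -0.2   0.9  -0.    0.89]
```

Request:
play_rows(
  moves=[0,0,0,0,0,0.01,0.5,0,0,0,0,0,0.02,0.5],
)

```text
clock: 11.7
ee_pos: [0.5952, -0.2105, 0.0678]
orientation: [0.525, 0.851, -0.0, 0.001]
force: [-8.7, -1.1, 12.4]
width: 0.0548
finger_force: 51.9
```

Request:
play_rows(
  moves=[0,0,0,0,0,0.01,0.5,0,0,0,0,0,0.02,0.5],
)

```text
clock: 11.87
ee_pos: [0.5953, -0.2108, 0.0685]
orientation: [0.47, 0.882, -0.001, 0.001]
force: [-7.8, -1.4, 15.6]
width: 0.0553
finger_force: 52.1
```

```bash
python3 -c "
from h import *
state()"
```

```text
t 11.87 ee [ 0.5953 -0.2108  0.0685] yaw 33.88 q [ 0.47   0.882 -0.001  0.001] F [-7.8 -1.4 15.6] M [-0.35  1.75 -0.29] w 0.0553 ff 52.073964388109744 qpos [-0.34  0.47 -0.2   0.9  -0.    0.64]
```

Request:
play_rows(
  moves=[0,0,0,0,0,0.01,0.5],
)

```text
clock: 11.95
ee_pos: [0.5954, -0.2109, 0.0686]
orientation: [0.442, 0.897, -0.001, 0.001]
force: [-8.3, -1.2, 15.4]
width: 0.0545
finger_force: 52.1
```

```bash
python3 -c "
from h import *
state()"
```

```text
t 11.95 ee [ 0.5954 -0.2109  0.0686] yaw 37.47 q [ 0.442  0.897 -0.001  0.001] F [-8.3 -1.2 15.4] M [-0.32  1.83 -0.17] w 0.0545 ff 52.069499851204455 qpos [-0.34  0.47 -0.2   0.9  -0.    0.58]
```

Torque is falling and the upward force has levelled off at about 15 N, so the threads look released. I'll test with a small lift.

Request:
play_rows(
  moves=[0,0,0.002,0,0,0,0.5,0,0,0.005,0,0,0,0.5,0,0,0.005,0,0,0,0.5],
)

```text
clock: 12.2
ee_pos: [0.5958, -0.21, 0.0709]
orientation: [0.443, 0.896, 0.0, 0.001]
force: [-2.5, -1.0, 0.4]
width: 0.055
finger_force: 50.3
```

```bash
python3 -c "
from h import *
state()"
```

```text
t 12.2 ee [ 0.5958 -0.21    0.0709] yaw 37.39 q [0.443 0.896 0.    0.001] F [-2.5 -1.   0.4] M [-0.34  0.39 -0.04] w 0.055 ff 50.349278510548174 qpos [-0.34  0.47 -0.19  0.9   0.    0.58]
```

Request:
play_rows(
  moves=[0,0,0.004,0,0,0,0.5,0,0,0.004,0,0,0,0.5],
)

```text
clock: 12.37
ee_pos: [0.5954, -0.2099, 0.0738]
orientation: [0.443, 0.897, 0.0, 0.0]
force: [-0.9, -1.3, -0.5]
width: 0.0552
finger_force: 50.3
```

```bash
python3 -c "
from h import *
state();cv2.imwrite('pics/side7.png',snapshot('side')[170:300,330:500].repeat(4,0).repeat(4,1))"
```

```text
t 12.37 ee [ 0.5954 -0.2099  0.0738] yaw 37.45 q [0.443 0.897 0.    0.   ] F [-0.9 -1.3 -0.5] M [-0.3   0.18  0.05] w 0.0552 ff 50.29268532525748 qpos [-0.34  0.47 -0.19  0.91  0.    0.58]
```

Request:
play_rows(
  moves=[0,0,0.007,0,0,0,0.5,0,0,0.014,0,0,0,0.5,0,0,0.0205,0,0,0,0.5,0,0,0.0205,0,0,0,0.5,0,0,0.0205,0,0,0,0.5,0,0,0.0205,0,0,0,0.5],
)

```text
clock: 12.92
ee_pos: [0.595, -0.2098, 0.09]
orientation: [0.442, 0.897, 0.0, 0.0]
force: [-0.5, 0.3, -1.8]
width: 0.055
finger_force: 50.3
```

```bash
python3 -c "
from h import *
state();a=snapshot('side')[170:300,330:500].repeat(4,0).repeat(4,1);b=cv2.resize(snapshot('top')[90:270,140:440],None,fx=2.2,fy=2.2)
cv2.imwrite('pics/side8.png',a);cv2.imwrite('pics/top8.png',b)"
```

```text
t 12.92 ee [ 0.595  -0.2098  0.09  ] yaw 37.48 q [0.442 0.897 0.    0.   ] F [-0.5  0.3 -1.8] M [-0.03  0.03  0.02] w 0.055 ff 50.33722470514476 qpos [-0.34  0.46 -0.17  0.94  0.    0.58]
```

View pics/side8.png

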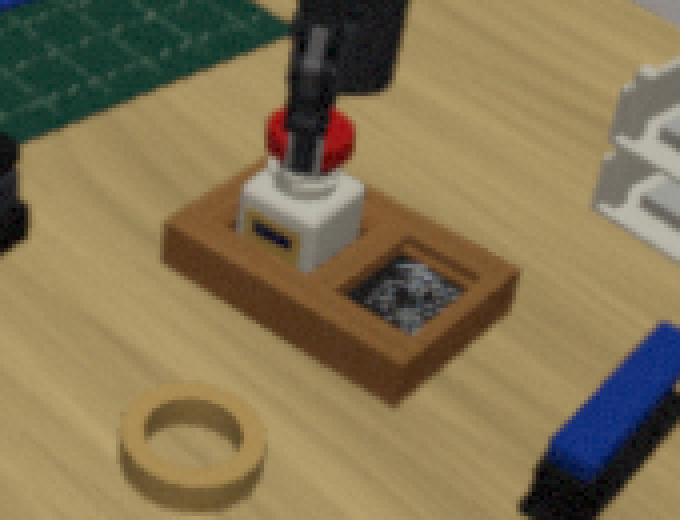

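View pics/top8.png

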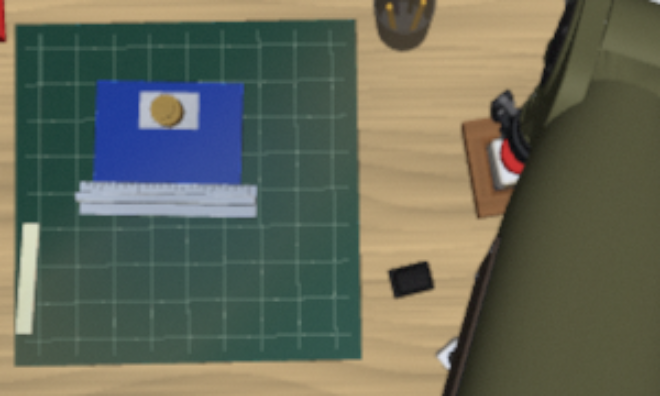

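The side view shows the jar down in the well with its neck open and the cap held level just above it. The top view shows the rule flush against the board.

```bash
python3 -c "
from workcell import arm
print(arm.job_done())"
```

```text
the job is handed in; nothing more can be done
None
```

The job is handed in at about 13 s of the 58 s allowed: the straightedge lies flush along the whole robot-side edge of the blue board, the jar stands open in the well, and the cap is held level roughly 11 mm above its mouth.

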